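# Put the miniature painter's bench in order

### The arm

A 7-joint arm with a two-finger parallel gripper is mounted at the origin on the work surface. World frame = base frame: x ahead of the robot, y to its left, z up, the work surface at z = 0. Lengths are in m, angles in rad, forces in N, time in s.
With the tool pointing down it reaches from about 0.425 to 0.925 m from the base axis. Payload 6.8 kg.
Tool frame: the origin (TCP) lies where the fingers leave the gripper's body, on its centre line; the fingertips stand 73 mm ahead of it and the grasp point (between the pads) lies 54 mm ahead of it; z points along the fingers, y is the line along which they close (so a half turn about z gives the same grasp; the last joint's range is limited). The gripper opens to 85 mm and grips with 20 to 120 N. Pads are 22 mm wide; open, the fingers measure 114 mm over their backs; the gripper's body (76 mm by 85 mm) begins 54 mm behind the grasp point. The pads swing forward as they close: fully open they stand 13 mm farther back than shut.
Start: joints at [-1.448, 0.477, 0.022, 1.555, -0.011, 1.109, -0.083], TCP at [0.154, 0.657, 0.304] pointing down, gripper open.
Joint ranges: [-2.96, 2.96], [-0.34, 2.1], [-1.41, 1.46], [0.24, 2.44], [-1.37, 4.51], [0.17, 1.92], [-2.96, 2.96]. Speed limits (rad/s): [2.39, 2.39, 3.14, 3.14, 3.14, 3.14, 3.14].

### API

Orientations are given as a rotation vector (axis times angle).
In Python, from bench import r, grab_frame, camera_info gives the robot as it stands.
- The arm moves only by the tool drive_effector, called after "Emit:" as name(argument=value, ...), one argument or row to a line, values as JSON. Schema: {"type":"object","properties":{"deltas":{"type":"array","items":{"type":"array","items":{"type":"array","items":{"type":"number"},"minItems":6,"maxItems":6},"minItems":1,"maxItems":5},"minItems":1,"maxItems":1},"jaw":{"type":"number"},"force":{"type":"number"},"only":{"type":"string"},"quiet":{"type":"boolean"},"lines":{"type":"string"}},"required":["deltas"],"additionalProperties":false}. deltas is a list that holds a single list of rows (three levels of brackets), with 1 to 5 rows, each of 6 numbers: dx, dy, dz in m, then a rotation vector rx, ry, rz in rad; each row is the pose to reach, as a shift and turn from the pose commanded when the call began, along the tool's axes at that moment; what a row does not reach only later rows make up. A row lasts 1/10 s, in which the tool goes at most 0.05 m and 0.15 rad, less where a joint would pass 70% of its speed; a pose out of reach is approached as far as the arm can. jaw is the finger opening in m, set as the call begins (left out keeps the last). The fingers move at their own pace and stop on an object; force is the grip in N (left out, the last holds). Time passes only in rows, so rows that do not move let the fingers close. The tool returns the time, the measured TCP pose, the force, the opening and the grip force at its end. only (a regular expression) keeps the lines of the reply that match it, lines (a string "A,B") keeps lines A to B, and quiet returns only ok. Input that does not fit is refused with a message, and nothing moves.
- r.get_obs(): the state, without advancing time (a new reading comes with each control period).
- grab_frame(name): name is "scene" or "top" or "wrist"; returns (picture, depth): 384x512x3 uint8, blue, green, red; 384x512 float32, m along the optical axis (not along the pixel's ray), 0 where there is no reading.
- camera_info(name): a dict with "camera_matrix" (3x3 intrinsics, pixels), "R" (3x3) and "t" (3): a world point X has camera coordinates R X + t. Camera axes: x right, y down, z forward; pixel columns grow to the right and rows downward; lengths in m; the calibration is good to about 2 mm. The wrist camera is an equidistant fisheye: a pixel r from the principal point sees the ray r / f radians off the axis. A picture is of the moment at which its call begins: read the wrist's pose just before it. camera_info takes no time and is no camera call; for the wrist camera it gives the pose at the moment of the call.
- r.hand_in(): hands the job in; it is judged then, once.
The state is a dict: "clock": time; "joints": joint angles; "qvel": joint speeds; "tau": joint torques, N m; "tcp_pos": TCP position; "orientation": TCP orientation; "contact_force": force on the tool from outside, world axes, zero at the start; "moment": the same for the moment, N m; "grip_width": finger opening in m; "gripper_force": force on a finger pad.
Only numpy, scipy, OpenCV 4.12 (cv2) and the standard library are available. Lean on these libraries where they do the work, as an engineer would, in place of code of your own. Each camera call takes 0.05 s, during which the arm holds its last target. There are 200 camera calls.

### The job

Tidy up what stands loose on the cutting mat, leaving the stock in the racks alone: put each of the two dropper bottles upright in a cell of the two-cell wooden caddy (one per cell), the two squat pots upright side by side on the floor of the low open tray, and the figurine on its cork grip upright in the free round hole of the wooden block. Leave the rinse cup and the roll of tape where they are.

Things in the scene. Friction and masses are not known exactly. Their poses are not given: they have to be found in the camera images.
- dropper_a: Dropper paint bottle standing upright: white straight cylinder 26 mm in diameter and 54 mm high, then a short shoulder and a slim black nozzle cap, 80 mm high in all, about 35 g. Origin at the centre of its underside, z up; round, so its yaw means nothing. Grip the white body, e.g. 45 mm above its underside. The two dropper bottles are alike.
- dropper_b: Dropper paint bottle standing upright: white straight cylinder 26 mm in diameter and 54 mm high, then a short shoulder and a slim black nozzle cap, 80 mm high in all, about 35 g. Origin at the centre of its underside, z up; round, so its yaw means nothing. Grip the white body, e.g. 45 mm above its underside. The two dropper bottles are alike.
- pot_a: Squat paint pot standing upright: short glass jar with a black screw lid, one straight cylinder 38 mm in diameter and 42 mm high, about 60 g. Origin at the centre of its underside, z up; round, so its yaw means nothing. The two pots are alike.
- pot_b: Squat paint pot standing upright: short glass jar with a black screw lid, one straight cylinder 38 mm in diameter and 42 mm high, about 60 g. Origin at the centre of its underside, z up; round, so its yaw means nothing. The two pots are alike.
- figurine: Miniature on a painting grip, standing upright: plain cork cylinder 30 mm in diameter and 48 mm high with a small grey soldier figure on top, 83 mm high in all, about 40 g. Origin at the centre of the cork's underside, z up. Grip the cork, e.g. 38 mm above its underside; the figure stays within 14 mm of the axis.
- caddy: Fixed plywood caddy, 50 mm (its x) by 96 mm (its y), 28 mm high, yaw within 0.4 rad; a wall across the middle makes two square open cells, 42 mm by 42 mm inside; walls and floor 4 mm thick. Origin: centre of underside; cell centres at y = +23 mm and y = -23 mm. Both empty at the start.
- tray: Fixed low open wooden tray without divisions, 84 mm (its x) by 124 mm (its y) and 16 mm high; walls 5 mm, floor 5 mm thick. Origin at the centre of its underside. Empty at the start; the two pots fit side by side along its y, e.g. at y = +30 mm and y = -30 mm. It is turned by up to 0.4 rad.
- block: Fixed wooden block, 70 mm (its x) by 116 mm (its y), 22 mm high, yaw within 0.4 rad. Origin: centre of underside. Free round hole, 46 mm diameter, 17 mm deep (floor 5 mm above the underside), centred at x = 0, y = +28 mm. The other place, y = -28 mm, is taken by a fixed bare cork grip (no figure), 30 mm in diameter, standing 18 mm above the block.
- cup: Bystander: empty clear plastic rinse cup, 60 mm in diameter at the rim, 65 mm high, standing loose among the things. Origin at the centre of its underside. To be left alone.
- tape: Bystander: roll of paper tape lying flat, 66 mm outside diameter, 48 mm hole, 18 mm high, loose among the things. Origin at the centre of its underside. To be left alone.
Things that resemble listed ones, but are neither listed nor needed, are in the scene too. What is shaped like the caddy but red or yellow is not meant.

How it is judged:
At the end, for the whole second after the job is handed in: Droppers in the caddy cells, pots on the tray floor (axes within 21 mm of its centre in x, 41 mm in y), figurine in the free hole (within 12 mm of its centre), each resting on the floor there (underside within 5 mm of it), upright within 0.15 rad, released and at rest (x of dropper_a in the frame of caddy between -0.012 and 0.012 m and y of dropper_a in the frame of caddy between -0.035 and 0.035 m and z of each of dropper_a, dropper_b in the frame of caddy below 0.009 m and angle between each of dropper_a, dropper_b, pot_a, pot_b, figurine's own z axis and vertical below 0.15 rad and linear speed of each of dropper_a, dropper_b, pot_a, pot_b, figurine below 0.02 m/s and angular speed of each of dropper_a, dropper_b, pot_a, pot_b, figurine below 0.2 rad/s and x of dropper_b in the frame of caddy between -0.012 and 0.012 m and y of dropper_b in the frame of caddy between -0.035 and 0.035 m and x of pot_a in the frame of tray between -0.021 and 0.021 m and y of pot_a in the frame of tray between -0.041 and 0.041 m and z of each of pot_a, pot_b in the frame of tray below 0.01 m and x of pot_b in the frame of tray between -0.021 and 0.021 m and y of pot_b in the frame of tray between -0.041 and 0.041 m and x of figurine in the frame of block between -0.012 and 0.012 m and y of figurine in the frame of block between 0.016 and 0.04 m and z of figurine in the frame of block below 0.01 m); the robot touches nothing.
It fails at once if the rinse cup is pushed more than 30 mm or tipped over (distance of cup from where it was at the start of the episode above 0.03 m or angle between cup's own z axis and vertical above 0.5 rad).
It fails at once if the roll of tape is pushed more than 30 mm (distance of tape from where it was at the start of the episode above 0.03 m).
It also fails if it takes over 128 s, if anything falls off the work surface, if the arm or the gripper's body presses on something with over 40 N, if the wrist force passes 120 N, or if a joint passes its speed limit or range.

## Working session

There is one attempt and no reset: what is moved stays moved. The work goes in short steps, Python scripts to look and compute and a tool call to move; the robot and the scene stay as the last step left them, time stands still between calls to the robot, and variables do not carry over. Pictures are saved under pics/ and viewed, at most 14 in all, crops included, and the job is handed in when it is done.

```bash
ls; mkdir -p pics; python3 - <<'E'
from bench import r, grab_frame, camera_info
import cv2, numpy as np
for n in ["top","scene"]:
    im,d=grab_frame(n); cv2.imwrite(f"pics/{n}0.png",im); np.savez(f"pics/{n}0.npz",im=im,d=d)
    c=camera_info(n); print(n,np.round(c["camera_matrix"],1).tolist(),np.round(c["R"],3).tolist(),np.round(c["t"],3))
o=r.get_obs(); print(o["clock"],o["tcp_pos"],o["orientation"],o["grip_width"])
E
```

```text
pics
top [[479.9, 0.0, 253.0], [0.0, 479.9, 190.2], [0.0, 0.0, 1.0]] [[0.01, -1.0, 0.003], [-0.98, -0.01, -0.2], [0.2, -0.001, -0.98]] [0.029 0.517 1.409]
scene [[499.3, 0.0, 258.8], [0.0, 499.3, 189.4], [0.0, 0.0, 1.0]] [[-0.218, 0.976, -0.014], [0.548, 0.111, -0.829], [-0.807, -0.188, -0.559]] [ 0.075 -0.25   1.944]
0.1 [0.15434248 0.65670704 0.30302859] [-3.61707843e-01 -3.12062894e+00  2.51754784e-03] 0.08530533249996394
```

View pics/top0.png

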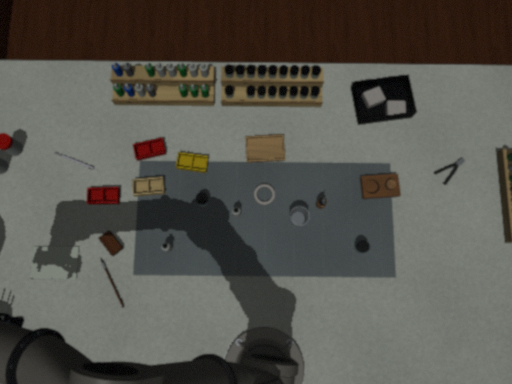

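View pics/scene0.png

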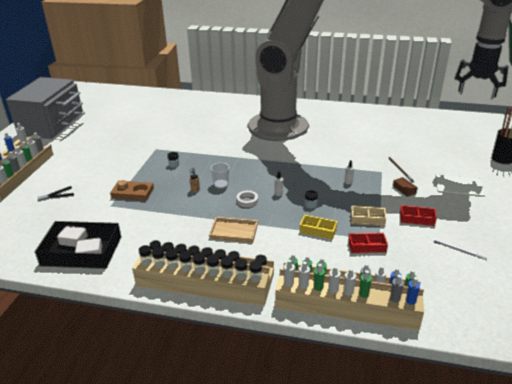

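The top view shows the mat with droppers at about (166,246) and (237,210), pots at (202,197) and (362,244), and the figurine at (321,201). The cup is at (299,214) and the tape at (264,194). The natural caddy is at (149,185), the tray at (265,148), and the block at (380,186) with its hole on the left side. The scene view agrees with this.

```bash
cat > h.py <<'E'
import numpy as np, cv2
from bench import camera_info
def cloud(n,d):
    c=camera_info(n);K=np.array(c["camera_matrix"]);v,u=np.mgrid[:d.shape[0],:d.shape[1]]
    p=np.dstack([(u-K[0,2])/K[0,0]*d,(v-K[1,2])/K[1,1]*d,d])
    return (p-np.array(c["t"]))@np.array(c["R"])
def ray(n,u,v,z):
    c=camera_info(n);K=np.array(c["camera_matrix"]);R=np.array(c["R"]);o=-R.T@np.array(c["t"])
    q=R.T@np.linalg.solve(K,[u,v,1.]);return o+q*(z-o[2])/q[2]
def proj(n,X):
    c=camera_info(n);q=np.array(c["R"])@X+c["t"];q=np.array(c["camera_matrix"])@q;return q[:2]/q[2]
E
python3 - <<'E'
from h import *
D=np.load("pics/top0.npz");P=cloud("top",D["d"]);S=np.load("pics/scene0.npz");Q=cloud("scene",S["d"])
z=P[...,2];ok=D["d"]>0
print("table z",np.median(z[150:160,420:440]), np.median(Q[...,2][150:155,180:220]))
m=((z>0.008)&(z<.15)&ok).astype(np.uint8); m[330:]=0
n,l,st,c=cv2.connectedComponentsWithStats(m)
for i in range(1,n):
    if st[i,4]<15: continue
    p=P[l==i];print(np.round(c[i]),st[i,4],"xy",np.round(np.median(p,0)[:2],3),"min",p.min(0).round(3),"max",p.max(0).round(3))
cv2.imwrite("pics/topz.png",cv2.resize(D["im"][130:290,80:430],None,fx=2.28,fy=2.28,interpolation=cv2.INTER_CUBIC))
E
```

```text
table z -0.0009568478589749218 -0.0014205513673188263
[162.  84.] 4079 xy [0.863 0.325] min [0.803 0.166 0.008] max [0.955 0.506 0.133]
[271.  85.] 4042 xy [ 0.863 -0.02 ] min [ 0.804 -0.193  0.008] max [0.921 0.143 0.11 ]
[386. 100.] 1201 xy [ 0.809 -0.403] min [ 0.746 -0.479  0.008] max [ 0.903 -0.281  0.058]
[372.  97.] 328 xy [ 0.83  -0.347] min [ 0.799 -0.391  0.008] max [ 0.865 -0.315  0.045]
[  9. 145.] 334 xy [0.649 0.785] min [0.63  0.772 0.008] max [0.68  0.808 0.091]
[265. 148.] 245 xy [ 0.667 -0.006] min [ 0.617 -0.063  0.008] max [0.706 0.062 0.024]
[148. 149.] 280 xy [0.651 0.367] min [0.62  0.314 0.008] max [0.688 0.417 0.036]
[506. 189.] 1014 xy [ 0.541 -0.744] min [ 0.37  -0.779  0.008] max [ 0.662 -0.736  0.065]
[191. 162.] 252 xy [0.611 0.23 ] min [0.582 0.18  0.008] max [0.643 0.28  0.034]
[  2. 166.] 75 xy [0.591 0.818] min [0.573 0.812 0.009] max [0.615 0.832 0.052]
[457. 163.] 46 xy [ 0.619 -0.613] min [ 0.601 -0.635  0.008] max [ 0.637 -0.581  0.016]
[381. 186.] 723 xy [ 0.541 -0.37 ] min [ 0.502 -0.424  0.008] max [ 0.581 -0.301  0.044]
[147. 186.] 253 xy [0.
[... 675 characters left out ...]
93] min [ 0.333 -0.313  0.008] max [ 0.373 -0.277  0.049]
[166. 247.] 84 xy [0.342 0.291] min [0.33  0.283 0.008] max [0.357 0.306 0.083]
[ 63. 250.] 16 xy [0.333 0.611] min [0.327 0.6   0.008] max [0.342 0.622 0.012]
[ 68. 263.] 22 xy [0.293 0.594] min [0.27  0.586 0.008] max [0.315 0.601 0.011]
[ 58. 268.] 26 xy [0.276 0.621] min [0.261 0.608 0.008] max [0.297 0.639 0.017]
[ 35. 270.] 23 xy [0.272 0.692] min [0.26  0.67  0.008] max [0.284 0.707 0.014]
[ 72. 272.] 17 xy [0.267 0.577] min [0.258 0.569 0.008] max [0.279 0.589 0.014]
[ 37. 276.] 20 xy [0.253 0.683] min [0.248 0.671 0.008] max [0.263 0.696 0.014]
[263. 328.] 50 xy [0.109 0.002] min [ 0.106 -0.029  0.008] max [0.113 0.036 0.021]
```

View pics/topz.png

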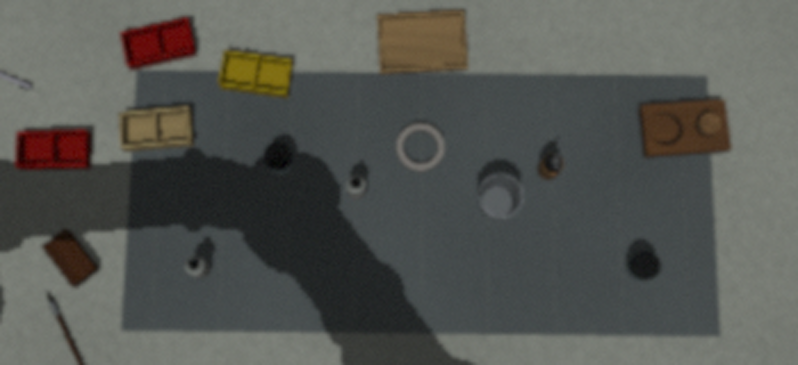

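The enlarged top view confirms the layout. The block's hole is on its +y (left) side, and the caddy is the natural-wood one at crop (157,127). Next I'll do circle and rectangle fits using points from both cameras.

```bash
cat > fit.py <<'E'
from h import *
from scipy.optimize import least_squares
D=np.load("pics/top0.npz");S=np.load("pics/scene0.npz")
T=cloud("top",D["d"]);Q=cloud("scene",S["d"])
cl={"top":T[D["d"]>0],"scene":Q[S["d"]>0]}
def near(p,x,y,r,z0,z1): return p[(np.hypot(p[:,0]-x,p[:,1]-y)<r)&(p[:,2]>z0)&(p[:,2]<z1)]
for n,x,y,R,h in [("dropA",.449,.087,.013,.054),("dropB",.342,.291,.013,.054),("potA",.49,.193,.019,.042),("potB",.351,-.293,.019,.042),("fig",.484,-.172,.015,.048),("cup",.44,-.105,.03,.065),("tape",.512,.001,.033,.018)]:
    out=[]
    for k in ["top","scene"]:
        p=near(cl[k],x,y,R+.02,.012 if h>.03 else .006,h-.006); 
        if len(p)<8: out.append((k,len(p)));continue
        f=least_squares(lambda c:np.hypot(p[:,0]-c[0],p[:,1]-c[1])-R,[x,y],loss="soft_l1",f_scale=.002)
        pt=near(cl[k],x,y,R+.02,h-.006,.2); out.append((k,f.x.round(4),len(p),"tophalf",((pt.min(0)+pt.max(0))/2)[:2].round(4),pt[:,2].max().round(3)))
    print(n,out)
for n,x,y,r,z0,z1 in [("caddy",.531,.364,.062,.02,.04),("tray",.665,-.003,.085,.009,.03),("block",.541,-.365,.075,.016,.026)]:
    for k in ["top","scene"]:
        p=near(cl[k],x,y,r,z0,z1);print(n,k,len(p),[np.round(a,4) for a in cv2.minAreaRect((p[:,:2]*1000).astype(np.float32))],np.median(p[:,2]).round(4))
E
python3 fit.py
```

```text
dropA [('top', array([0.4532, 0.088 ]), 17, 'tophalf', array([0.4525, 0.0881]), np.float64(0.088)), ('scene', array([0.4809, 0.0922]), 89, 'tophalf', array([0.4668, 0.0872]), np.float64(0.08))]
dropB [('top', array([0.3444, 0.2957]), 21, 'tophalf', array([0.3447, 0.2945]), np.float64(0.083)), ('scene', array([0.3725, 0.2957]), 83, 'tophalf', array([0.353 , 0.2954]), np.float64(0.085))]
potA [('top', array([0.4938, 0.1942]), 22, 'tophalf', array([0.4931, 0.1946]), np.float64(0.05)), ('scene', array([0.4993, 0.1933]), 80, 'tophalf', array([0.5038, 0.1937]), np.float64(0.045))]
potB [('top', array([ 0.3515, -0.2962]), 23, 'tophalf', array([ 0.3517, -0.2949]), np.float64(0.049)), ('scene', array([ 0.3584, -0.2966]), 68, 'tophalf', array([ 0.3621, -0.2953]), np.float64(0.044))]
fig [('top', array([ 0.4849, -0.1745]), 22, 'tophalf', array([ 0.4841, -0.1743]), np.float64(0.084)), ('scene', array([ 0.4916, -0.1751]), 78, 'tophalf', array([ 0.4955, -0.174 ]), np.float64(0.081))]
cup [('top', array([ 0.4331, -0.1   ]), 102, 'tophalf', array([ 0.4386, -0.1021]), np.float64(0.072)), ('scene', ar
[... 185 characters left out ...]
)), ('scene', array([0.522 , 0.0023]), 56, 'tophalf', array([0.5207, 0.0017]), np.float64(0.022))]
caddy top 162 [array([533.0427, 363.4751]), array([51.7781, 96.5504]), np.float64(5.2855)] 0.0264
caddy scene 208 [array([540.6166, 362.8605]), array([59.9194, 96.0722]), np.float64(3.1083)] 0.0242
tray top 271 [array([660.9151,  -4.4098]), array([ 89.7494, 131.6056]), np.float64(4.8035)] 0.0131
tray scene 277 [array([671.5937,  -0.713 ]), array([ 91.4779, 124.6823]), np.float64(3.9048)] 0.0132
block top 523 [array([ 542.011 , -361.7133]), array([ 71.2694, 118.7258]), np.float64(5.3067)] 0.0214
block scene 368 [array([ 549.9712, -361.4797]), array([ 80.0766, 119.7798]), np.float64(4.72)] 0.0203
```

```bash
cat > go.py <<'E'
# usage: go.py x y z(of grasp point) yaw(of tool y axis, world) -> shift and turn in tool axes
import sys,numpy as np
from scipy.spatial.transform import Rotation as Ro
from bench import r
x,y,z,a=map(float,sys.argv[1:5]);o=r.get_obs()
R=Ro.from_rotvec(o["orientation"])
yt=np.array([np.cos(a),np.sin(a),0]);zt=np.array([0,0,-1.]);G=Ro.from_matrix(np.c_[np.cross(yt,zt),yt,zt])
g=np.array([x,y,z+.054])
print(o["clock"],"shift",R.inv().apply(g-o["tcp_pos"]).round(4),"turn",(R.inv()*G).as_rotvec().round(4),"grasp pt",(o["tcp_pos"]+.054*R.apply([0,0,1])).round(4),"F",o["contact_force"].round(1),"q",o["joints"].round(2))
E
python3 go.py .3444 .295 .22 .09
```

```text
0.1 shift [-0.2678 -0.3086  0.0296] turn [-1.30e-03  1.10e-03  1.25e+00] grasp pt [0.1543 0.6566 0.249 ] F [ 0.  -0.4 -0.5] q [-1.45  0.48  0.02  1.56 -0.01  1.11 -0.08]
```

Emit:
drive_effector(
  deltas=[
    [[-0.026, -0.031, 0, 0, 0, 0.13], [-0.054, -0.062, 0, 0, 0, 0.26], [-0.08, -0.093, 0, 0, 0, 0.39], [-0.107, -0.124, 0, 0, 0, 0.52], [-0.134, -0.155, 0, 0, 0, 0.63]],
  ],
)

```text
clock: 0.6
tcp_pos: [0.2499, 0.4738, 0.3036]
orientation: [-1.318, -2.852, 0.001]
contact_force: [-0.4, 0.5, 0.1]
grip_width: 0.0855
gripper_force: 0.0
```

```bash
python3 go.py .3444 .295 .22 .09
```

```text
0.6 shift [-0.1974 -0.0438  0.0296] turn [-5.000e-04  4.000e-04  6.149e-01] grasp pt [0.2499 0.4738 0.2496] F [-0.4  0.5  0.1] q [-1.36  0.25  0.19  1.9  -0.05  1.   -0.44]
```

Emit:
drive_effector(
  deltas=[
    [[-0.04, -0.009, 0.006, 0, 0, 0.12], [-0.08, -0.018, 0.012, 0, 0, 0.25], [-0.12, -0.026, 0.018, 0, 0, 0.37], [-0.16, -0.035, 0.024, 0, 0, 0.5], [-0.197, -0.044, 0.03, 0, 0, 0.615]],
  ],
)

```text
clock: 1.1
tcp_pos: [0.345, 0.2955, 0.2736]
orientation: [-2.12, -2.318, 0.0]
contact_force: [0.6, 0.4, 0.4]
grip_width: 0.0852
gripper_force: 0.0
```

```bash
python3 go.py .3444 .295 .22 .09
python3 - <<'E'
from h import *
from bench import r,grab_frame
np.set_printoptions(suppress=True)
c=camera_info("wrist");im,d=grab_frame("wrist");cv2.imwrite("pics/w1.png",im)
np.savez("pics/w1.npz",im=im,d=d,K=c["camera_matrix"],R=c["R"],t=c["t"])
print(np.round(c["camera_matrix"],1),np.round(c["R"],3),np.round(-np.array(c["R"]).T@c["t"],3))
E
```

```text
1.1 shift [-0.0005 -0.0006 -0.0004] turn [-0.0002  0.0001 -0.0007] grasp pt [0.3449 0.2955 0.2196] F [0.6 0.4 0.4] q [-1.19  0.15  0.38  2.12 -0.07  0.89 -0.68]
[[297.3   0.  257.7]
 [  0.  297.3 197.8]
 [  0.    0.    1. ]] [[ 0.996  0.09  -0.001]
 [ 0.087 -0.955  0.283]
 [ 0.025 -0.282 -0.959]] [0.338 0.368 0.344]
```

View pics/w1.png

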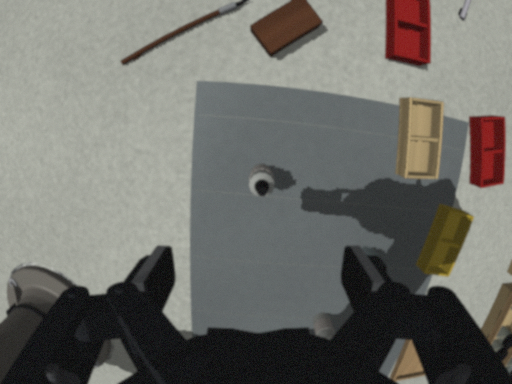

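The wrist view has camera x along world x. The dropper is at (261,184) with its black nozzle tip at about (262,187). The caddy corners are at about (400,97), (443,101), (440,179) and (398,177).

```bash
cat >> h.py <<'E'
def wray(W,u,v,z):
    K=W["K"];R=W["R"];o=-R.T@W["t"];a=np.array([u-K[0,2],v-K[1,2]])/K[0,0];th=np.hypot(*a)
    q=R.T@np.r_[a/max(th,1e-9)*np.sin(th),np.cos(th)];return o+q*(z-o[2])/q[2]
def snap(name):
    from bench import grab_frame
    c=camera_info("wrist");im,d=grab_frame("wrist");cv2.imwrite(f"pics/{name}.png",im)
    W=dict(im=im,d=d,K=np.array(c["camera_matrix"]),R=np.array(c["R"]),t=np.array(c["t"]));np.savez(f"pics/{name}.npz",**W);return W
def comps(mask,off=(0,0),amin=20):
    n,l,st,c=cv2.connectedComponentsWithStats(mask.astype(np.uint8));return [(c[i]+off,st[i,4],l==i) for i in range(1,n) if st[i,4]>=amin]
E
python3 - <<'E'
from h import *
W=dict(np.load("pics/w1.npz"));im=W["im"].astype(int)
sub=im[160:205,240:285]
for c,a,_ in comps(sub.max(2)<60,(240,160),10): print("nozzle",c,a,wray(W,*c,.078))
for c,a,m in comps(sub.min(2)>130,(240,160),10):
    v,u=np.nonzero(m);print("white",c,a,u.min()+240,u.max()+240,v.min()+160,v.max()+160,"ctr@54",wray(W,*c,.054))
hsv=cv2.cvtColor(W["im"],cv2.COLOR_BGR2HSV);R=hsv[85:190,385:455]
m=(R[...,0]>8)&(R[...,0]<28)&(R[...,1]>60)&(R[...,2]>60)
c,a,mm=max(comps(m,(385,85)),key=lambda t:t[1]);v,u=np.nonzero(mm)
P=np.array([wray(W,x+385,y+85,.028)[:2]*1000 for x,y in zip(u,v)],np.float32)
print("caddy",c,a,cv2.minAreaRect(P),u.min()+385,u.max()+385,v.min()+85,v.max()+85)
E
```

```text
nozzle [278.98823529 177.24117647] 170 [0.36276376 0.31169281 0.078     ]
nozzle [262.03333333 187.08      ] 150 [0.34815703 0.3009982  0.078     ]
white [254.84375 181.     ] 128 249 265 174 193 ctr@54 [0.34129669 0.30051161 0.054     ]
caddy [419.43810931 138.15243722] 3385 ((530.4880981445312, 364.9559631347656), (62.41448974609375, 94.96051788330078), 5.371988296508789) 396 443 98 178
```

Emit:
drive_effector(
  deltas=[
    [[0.001, 0.002, 0.04, 0, 0, 0], [0.001, 0.002, 0.085, 0, 0, 0], [0.001, 0.002, 0.13, 0, 0, 0], [0.001, 0.002, 0.16, 0, 0, 0], [0.001, 0.002, 0.172, 0, 0, 0]],
  ],
)

```text
clock: 1.65
tcp_pos: [0.345, 0.2976, 0.0993]
orientation: [2.113, 2.325, -0.008]
contact_force: [-0.2, 0.0, 0.2]
grip_width: 0.0853
gripper_force: 0.0
```

Emit:
drive_effector(
  deltas=[
    [[0, 0, 0, 0, 0, 0], [0, 0, 0, 0, 0, 0], [0, 0, 0, 0, 0, 0], [0, 0, 0, 0, 0, 0], [0, 0, 0, 0, 0, 0]],
  ],
  jaw=0.02,
  force=30,
)

```text
clock: 2.15
tcp_pos: [0.3469, 0.2994, 0.1031]
orientation: [-2.113, -2.324, -0.004]
contact_force: [-0.7, 0.1, 8.2]
grip_width: 0.025
gripper_force: 30.2
```

Emit:
drive_effector(
  deltas=[
    [[0, 0, 0, 0, 0, 0], [0, 0, 0, 0, 0, 0], [0, 0, 0, 0, 0, 0]],
  ],
)

```text
clock: 2.45
tcp_pos: [0.3469, 0.2994, 0.1031]
orientation: [-2.113, -2.324, -0.004]
contact_force: [-0.7, -0.4, 7.8]
grip_width: 0.0251
gripper_force: 30.3
```

```bash
python3 -c "
from h import *;W=snap('w2')"
```

```text
(no output)
```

View pics/w2.png

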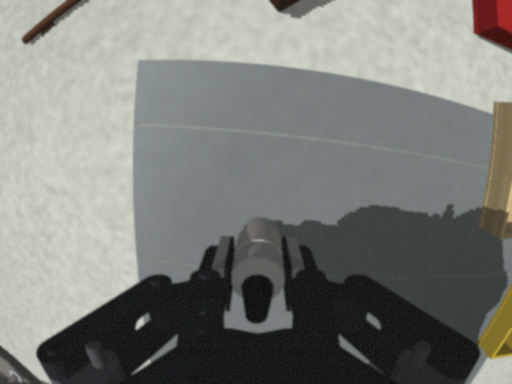

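The dropper is held upright between the pads, at about (259,270). Next I'll lift it and carry it to the +y cell.

Emit:
drive_effector(
  deltas=[
    [[0, 0, -0.03, 0, 0, 0], [0, 0, -0.075, 0, 0, 0], [0, 0, -0.1, 0, 0, 0]],
  ],
  quiet=true,
)

```text
ok
```

```bash
python3 go.py .533 .388 .146 .093
```

```text
2.8 shift [0.071  0.1935 0.0054] turn [ 0.0021 -0.0023  0.0014] grasp pt [0.3471 0.2992 0.1508] F [-0.7  0.8 -0.3] q [-1.18  0.27  0.38  2.17 -0.15  0.72 -0.6 ]
```

Emit:
drive_effector(
  deltas=[
    [[0.014, 0.038, 0, 0, 0, 0], [0.028, 0.076, 0, 0, 0, 0], [0.043, 0.116, 0, 0, 0, 0], [0.057, 0.155, 0, 0, 0, 0], [0.071, 0.193, 0.004, 0, 0, 0]],
  ],
  quiet=true,
)

```text
ok
```

Emit:
drive_effector(
  deltas=[
    [[0, 0, 0, 0, 0, 0], [0, 0, 0, 0, 0, 0]],
  ],
)

```text
clock: 3.5
tcp_pos: [0.5319, 0.3874, 0.1976]
orientation: [2.114, 2.324, -0.001]
contact_force: [0.4, 0.4, -0.8]
grip_width: 0.0251
gripper_force: 29.8
```

```bash
python3 go.py .533 .388 .146 .093;python3 - <<'E'
from h import *
W=snap("w3");P=None
d=W["d"];v,u=np.mgrid[:384,:512];K=W["K"];ax=(u-K[0,2])/K[0,0];ay=(v-K[1,2])/K[0,0];th=np.hypot(ax,ay)+1e-9
q=np.dstack([ax/th*np.tan(th)*d,ay/th*np.tan(th)*d,d]);X=(q-W["t"])@W["R"]
hsv=cv2.cvtColor(W["im"],cv2.COLOR_BGR2HSV)
p=X[(d>0)&(X[...,2]>.018)&(X[...,2]<.038)&(np.hypot(X[...,0]-.533,X[...,1]-.364)<.062)&(hsv[...,1]>50)]
print(len(p),p.min(0),p.max(0),np.median(p[:,2]),cv2.minAreaRect((p[:,:2]*1000).astype(np.float32)))
E
```

```text
3.5 shift [ 0.0005  0.0012 -0.0024] turn [-0.0005  0.0007  0.0015] grasp pt [0.5319 0.3874 0.1436] F [ 0.4  0.4 -0.8] q [-0.98  0.58  0.37  1.71 -0.25  0.9  -0.42]
1213 [0.50816383 0.34060537 0.01800905] [0.56299663 0.41610125 0.02991022] 0.027540481476653864 ((535.907470703125, 378.5305480957031), (50.15901184082031, 71.27324676513672), 5.671622276306152)
```

View pics/w3.png

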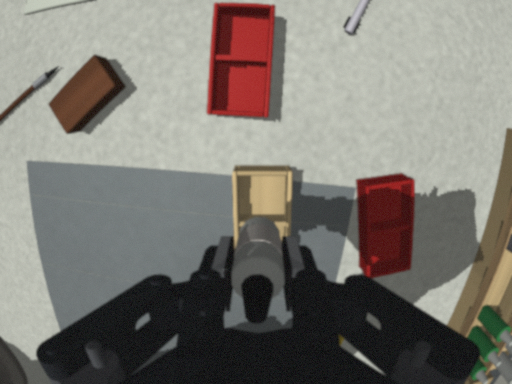

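The bottle sits over the +y cell, with the caddy rim visible at (233–292, 166–240). Depth gives the caddy as 50.2 mm wide, centred at about (.536,.3655). I'll shift 2 mm each way and lower.

Emit:
drive_effector(
  deltas=[
    [[0.002, 0.002, 0.03, 0, 0, 0], [0.002, 0.002, 0.06, 0, 0, 0], [0.002, 0.002, 0.075, 0, 0, 0], [0.002, 0.002, 0.084, 0, 0, 0], [0.002, 0.002, 0.0895, 0, 0, 0]],
  ],
)

```text
clock: 4.05
tcp_pos: [0.5332, 0.3898, 0.1085]
orientation: [-2.113, -2.324, -0.0]
contact_force: [0.1, -0.2, -0.7]
grip_width: 0.0249
gripper_force: 29.9
```

Emit:
drive_effector(
  deltas=[
    [[0, 0, 0, 0, 0, 0], [0, 0, 0, 0, 0, 0]],
  ],
)

```text
clock: 4.25
tcp_pos: [0.534, 0.3901, 0.1095]
orientation: [2.113, 2.324, 0.002]
contact_force: [0.9, -0.5, 0.5]
grip_width: 0.0246
gripper_force: 29.9
```

Emit:
drive_effector(
  deltas=[
    [[0, 0, 0.003, 0, 0, 0], [0, 0, 0.003, 0, 0, 0]],
  ],
)

```text
clock: 4.45
tcp_pos: [0.5347, 0.3904, 0.107]
orientation: [2.113, 2.324, 0.005]
contact_force: [0.8, -0.4, 4.5]
grip_width: 0.0252
gripper_force: 29.5
```

Emit:
drive_effector(
  deltas=[
    [[0, 0, 0, 0, 0, 0], [0, 0, 0, 0, 0, 0], [0, 0, 0, 0, 0, 0]],
  ],
  jaw=0.05,
)

```text
clock: 4.75
tcp_pos: [0.5334, 0.3898, 0.1054]
orientation: [-2.113, -2.324, 0.0]
contact_force: [-0.4, -0.8, -1.1]
grip_width: 0.0504
gripper_force: 0.0
```

Emit:
drive_effector(
  deltas=[
    [[0, 0, -0.03, 0, 0, 0], [0, 0, -0.07, 0, 0, 0], [0, 0, -0.11, 0, 0, 0], [0, 0, -0.14, 0, 0, 0], [0, 0, -0.14, 0, 0, 0]],
  ],
  jaw=0.085,
)

```text
clock: 5.25
tcp_pos: [0.5356, 0.3909, 0.2505]
orientation: [2.113, 2.323, 0.013]
contact_force: [-0.2, 0.6, -0.3]
grip_width: 0.0854
gripper_force: 0.0
```

```bash
python3 -c "
from h import *;W=snap('w4')"
```

```text
(no output)
```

View pics/w4.png

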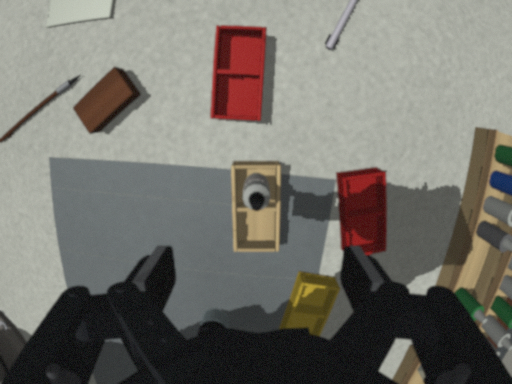

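```bash
python3 go.py .4535 .089 .22 .093
```

```text
5.3 shift [-0.2923 -0.1091 -0.0274] turn [ 0.0036 -0.0029  0.0019] grasp pt [0.5347 0.3906 0.1939] F [-0.8  0.3 -0. ] q [-1.    0.53  0.39  1.67 -0.23  0.99 -0.44]
```

Dropper B stands upright in the +y cell, at about (256,190), with the caddy spanning (232–281, 162–251). Next is dropper A.

Emit:
drive_effector(
  deltas=[
    [[-0.045, -0.016, -0.01, 0, 0, 0], [-0.09, -0.032, -0.02, 0, 0, 0], [-0.135, -0.048, -0.027, 0, 0, 0], [-0.18, -0.065, -0.027, 0, 0, 0], [-0.225, -0.083, -0.027, 0, 0, 0]],
  ],
  quiet=true,
)

```text
ok
```

Emit:
drive_effector(
  deltas=[
    [[-0.035, -0.013, 0, 0.003, -0.003, 0], [-0.067, -0.025, 0, 0.003, -0.003, 0], [-0.067, -0.025, 0, 0.003, -0.003, 0]],
  ],
)

```text
clock: 6.1
tcp_pos: [0.4516, 0.0841, 0.2712]
orientation: [-2.12, -2.317, 0.012]
contact_force: [0.8, 0.0, 0.2]
grip_width: 0.0849
gripper_force: 0.0
```

```bash
python3 go.py .4535 .089 .22 .093; python3 - <<'E'
from h import *
W=dict(np.load("pics/w4.npz"))
d=W["d"];v,u=np.mgrid[:384,:512];K=W["K"];ax=(u-K[0,2])/K[0,0];ay=(v-K[1,2])/K[0,0];th=np.hypot(ax,ay)+1e-9
def pts(W):
    d=W["d"];return (np.dstack([ax/th*np.tan(th)*d,ay/th*np.tan(th)*d,d])-W["t"])@W["R"]
X=pts(W);hsv=cv2.cvtColor(W["im"],cv2.COLOR_BGR2HSV)
p=X[(X[...,2]>.018)&(X[...,2]<.036)&(np.hypot(X[...,0]-.536,X[...,1]-.365)<.065)&(hsv[...,1]>50)]
print("caddy",cv2.minAreaRect((p[:,:2]*1000).astype(np.float32)))
W=snap("w5");X=pts(W)
p=X[(X[...,2]>.012)&(X[...,2]<.1)&(np.hypot(X[...,0]-.4535,X[...,1]-.089)<.035)]
for a,b in [(.012,.05),(.06,.09)]:
    s=p[(p[:,2]>a)&(p[:,2]<b)];print(len(s),s.min(0),s.max(0),np.median(s,0))
E
```

```text
6.1 shift [ 0.0047  0.0023 -0.0028] turn [-0.0065  0.0042 -0.0046] grasp pt [0.4512 0.0838 0.2172] F [0.8 0.  0.2] q [-0.78  0.17  0.51  2.11 -0.1   0.89 -0.12]
caddy ((537.050048828125, 365.91949462890625), (50.19332504272461, 96.6933364868164), 5.616432189941406)
152 [0.44361773 0.09175976 0.01476898] [0.46916832 0.10350462 0.04991936] [0.45466512 0.10154423 0.03487627]
196 [0.44961058 0.08508017 0.06007085] [0.46433655 0.09731557 0.08157905] [0.45645316 0.09277786 0.07565619]
```

Emit:
drive_effector(
  deltas=[
    [[0.006, 0.005, 0.04, -0.006, 0.004, 0], [0.006, 0.005, 0.085, -0.006, 0.004, 0], [0.006, 0.005, 0.13, -0.006, 0.004, 0], [0.006, 0.005, 0.16, -0.006, 0.004, 0], [0.006, 0.005, 0.17, -0.006, 0.004, 0]],
  ],
)

```text
clock: 6.65
tcp_pos: [0.4556, 0.0954, 0.0989]
orientation: [-2.11, -2.325, 0.005]
contact_force: [-0.6, -0.1, 0.2]
grip_width: 0.0847
gripper_force: 0.0
```

Emit:
drive_effector(
  deltas=[
    [[0, 0, 0, 0, 0, 0], [0, 0, 0, 0, 0, 0], [0, 0, 0, 0, 0, 0], [0, 0, 0, 0, 0, 0], [0, 0, 0, 0, 0, 0]],
  ],
  jaw=0.02,
  force=30,
)

```text
clock: 7.15
tcp_pos: [0.4584, 0.0952, 0.1035]
orientation: [2.112, 2.323, 0.008]
contact_force: [-1.3, 0.2, 7.5]
grip_width: 0.0247
gripper_force: 31.4
```

Emit:
drive_effector(
  deltas=[
    [[0, 0, -0.03, 0, 0, 0], [0, 0, -0.075, 0, 0, 0], [0, 0, -0.1, 0, 0, 0]],
  ],
)

```text
clock: 7.45
tcp_pos: [0.4581, 0.0946, 0.2051]
orientation: [2.113, 2.322, 0.009]
contact_force: [0.3, -0.5, -0.8]
grip_width: 0.0248
gripper_force: 30.8
```

```bash
python3 go.py .5393 .344 .146 .098
```

```text
7.45 shift [0.2407 0.1043 0.0062] turn [ 0.0058 -0.0019 -0.0036] grasp pt [0.4584 0.0947 0.1511] F [ 0.3 -0.5 -0.8] q [-0.76  0.29  0.5   2.16 -0.21  0.73 -0.03]
```

Emit:
drive_effector(
  deltas=[
    [[0.045, 0.019, 0, 0, 0, 0], [0.09, 0.039, 0, 0, 0, 0], [0.135, 0.059, 0, 0, 0, 0], [0.18, 0.079, 0, 0, 0, 0], [0.225, 0.098, 0, 0.006, -0.002, 0]],
  ],
  quiet=true,
)

```text
ok
```

Emit:
drive_effector(
  deltas=[
    [[0.016, 0.006, 0, 0, 0, 0], [0.016, 0.006, 0, 0, 0, 0], [0.016, 0.006, 0, 0, 0, 0]],
  ],
)

```text
clock: 8.25
tcp_pos: [0.5378, 0.3437, 0.2028]
orientation: [-2.113, -2.324, 0.006]
contact_force: [0.2, 0.5, -0.6]
grip_width: 0.025
gripper_force: 30.8
```

```bash
python3 go.py .5393 .344 .146 .098; python3 - <<'E'
from h import *
v,u=np.mgrid[:384,:512]
W=snap("w6");K=W["K"];ax=(u-K[0,2])/K[0,0];ay=(v-K[1,2])/K[0,0];th=np.hypot(ax,ay)+1e-9
d=W["d"];X=(np.dstack([ax/th*np.tan(th)*d,ay/th*np.tan(th)*d,d])-W["t"])@W["R"]
p=X[(X[...,2]>.09)&(X[...,2]<.2)&(np.hypot(X[...,0]-.54,X[...,1]-.344)<.03)&(u>235)&(u<285)]
hh=np.arange(.09,.2,.01)
for a in hh:
    s=p[(p[:,2]>a)&(p[:,2]<a+.01)]
    if len(s): print(a.round(2),len(s),s.min(0).round(4),s.max(0).round(4))
E
```

```text
8.25 shift [0.0001 0.0015 0.0028] turn [-0.0033  0.0019 -0.0031] grasp pt [0.5376 0.3436 0.1488] F [ 0.2  0.5 -0.6] q [-0.97  0.56  0.43  1.76 -0.28  0.89 -0.33]
0.09 2 [0.5362 0.3453 0.0997] [0.5461 0.3499 0.1   ]
0.1 219 [0.5238 0.3408 0.1005] [0.548  0.3509 0.11  ]
0.11 225 [0.5244 0.3408 0.11  ] [0.5497 0.3519 0.1199]
0.12 309 [0.525  0.3421 0.12  ] [0.5499 0.3514 0.13  ]
0.13 466 [0.5257 0.341  0.13  ] [0.5503 0.3572 0.1399]
0.14 461 [0.5265 0.3414 0.14  ] [0.5504 0.3573 0.15  ]
0.15 1272 [0.5271 0.3281 0.15  ] [0.5507 0.3512 0.16  ]
0.16 477 [0.5313 0.3351 0.1601] [0.5453 0.3456 0.17  ]
0.17 652 [0.533  0.3336 0.17  ] [0.5443 0.3445 0.18  ]
0.18 50 [0.5349 0.3349 0.18  ] [0.5422 0.3435 0.1809]
```

View pics/w6.png

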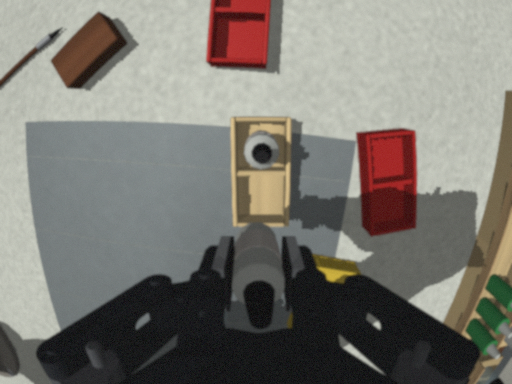

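The carried bottle appears at (258,260) and the first one at (261,150) in its cell. Depth puts the carried bottle's axis at (.5375,.339) and the cell centre at (.539,.343).

Emit:
drive_effector(
  deltas=[
    [[0.004, 0.002, 0.03, -0.003, 0.002, 0], [0.004, 0.002, 0.06, -0.003, 0.002, 0], [0.004, 0.002, 0.078, -0.003, 0.002, 0], [0.004, 0.002, 0.088, -0.003, 0.002, 0], [0.004, 0.002, 0.094, -0.003, 0.002, 0]],
  ],
)

```text
clock: 8.8
tcp_pos: [0.5394, 0.347, 0.1086]
orientation: [-2.115, -2.322, 0.0]
contact_force: [0.4, 1.3, -0.6]
grip_width: 0.0246
gripper_force: 30.8
```

Emit:
drive_effector(
  deltas=[
    [[0, 0, 0.001, 0, 0, 0], [0, 0, 0.002, 0, 0, 0], [0, 0, 0.003, 0, 0, 0]],
  ],
)

```text
clock: 9.1
tcp_pos: [0.54, 0.3487, 0.1076]
orientation: [-2.113, -2.324, -0.004]
contact_force: [-3.6, -2.1, 14.4]
grip_width: 0.0245
gripper_force: 32.3
```

Emit:
drive_effector(
  deltas=[
    [[0, 0, 0, 0, 0, 0], [0, 0, 0, 0, 0, 0], [0, 0, 0, 0, 0, 0]],
  ],
  jaw=0.05,
)

```text
clock: 9.4
tcp_pos: [0.5395, 0.3487, 0.1062]
orientation: [-2.113, -2.324, -0.002]
contact_force: [0.4, 0.9, -0.0]
grip_width: 0.0501
gripper_force: 0.0
```

Emit:
drive_effector(
  deltas=[
    [[0, 0, -0.03, 0, 0, 0], [0, 0, -0.07, 0, 0, 0], [0, 0, -0.11, 0, 0, 0], [0, 0, -0.14, 0, 0, 0], [0, 0, -0.14, 0, 0, 0]],
  ],
  jaw=0.085,
)

```text
clock: 9.9
tcp_pos: [0.5416, 0.3494, 0.2509]
orientation: [2.113, 2.324, 0.014]
contact_force: [0.9, -0.4, 0.5]
grip_width: 0.0849
gripper_force: 0.0
```

```bash
python3 go.py .4965 .197 .22 .093; cat >> h.py <<'E'
def pts(W):
    v,u=np.mgrid[:384,:512];K=W["K"];ax=(u-K[0,2])/K[0,0];ay=(v-K[1,2])/K[0,0];th=np.hypot(ax,ay)+1e-9
    d=W["d"];return (np.dstack([ax/th*np.tan(th)*d,ay/th*np.tan(th)*d,d])-W["t"])@W["R"]
def sel(W,x,y,r,z0,z1,umin=0,umax=512):
    X=pts(W);X=X[:,umin:umax];return X[(X[...,2]>z0)&(X[...,2]<z1)&(np.hypot(X[...,0]-x,X[...,1]-y)<r)&(W["d"][:,umin:umax]>0)]
E
```

```text
9.9 shift [-0.1473 -0.0591 -0.0244] turn [ 0.0072 -0.0058  0.0017] grasp pt [0.542  0.3497 0.1969] F [ 0.9 -0.4  0.5] q [-0.99  0.51  0.45  1.71 -0.26  0.97 -0.35]
```

Emit:
drive_effector(
  deltas=[
    [[-0.04, -0.016, -0.01, 0, 0, 0], [-0.08, -0.032, -0.02, 0, 0, 0], [-0.12, -0.048, -0.024, 0.004, -0.003, 0], [-0.147, -0.059, -0.024, 0.007, -0.006, 0]],
  ],
  quiet=true,
)

```text
ok
```

Emit:
drive_effector(
  deltas=[
    [[0, 0, 0, 0, 0, 0], [0, 0, 0, 0, 0, 0]],
  ],
)

```text
clock: 10.5
tcp_pos: [0.4944, 0.1961, 0.2695]
orientation: [-2.114, -2.322, 0.013]
contact_force: [-0.1, 0.4, 0.9]
grip_width: 0.0848
gripper_force: 0.0
```

```bash
python3 go.py .4965 .197 .22 .093; python3 - <<'E'
from h import *
W=snap("w7")
p=sel(W,.4965,.195,.035,.008,.06)
for a,b in [(.008,.034),(.034,.06)]:
    s=p[(p[:,2]>a)&(p[:,2]<b)];print("pot",len(s),s.min(0).round(4),s.max(0).round(4))
p=sel(W,.537,.366,.065,.04,.1)
for s in (p[p[:,1]>.366],p[p[:,1]<.366]):
  for a,b in ((.04,.053),(.065,.095)):
    t=s[(s[:,2]>a)&(s[:,2]<b)];print("drop",a,len(t),t.min(0).round(4),t.max(0).round(4))
E
```

```text
10.5 shift [ 0.0006  0.0022 -0.0045] turn [-0.0073  0.0046  0.001 ] grasp pt [0.494  0.1959 0.2155] F [-0.1  0.4  0.9] q [-0.91  0.31  0.51  1.96 -0.18  0.93 -0.22]
pot 122 [0.4781 0.1973 0.0081] [0.5154 0.2151 0.0337]
pot 1036 [0.4782 0.1779 0.034 ] [0.5154 0.215  0.0443]
drop 0.04 118 [0.5218 0.375  0.04  ] [0.546  0.3922 0.053 ]
drop 0.065 42 [0.5299 0.3801 0.0651] [0.5415 0.3849 0.0734]
drop 0.04 97 [0.5257 0.3291 0.04  ] [0.5499 0.3513 0.0525]
drop 0.065 223 [0.5313 0.3355 0.0651] [0.5453 0.3488 0.0863]
```

View pics/w7.png

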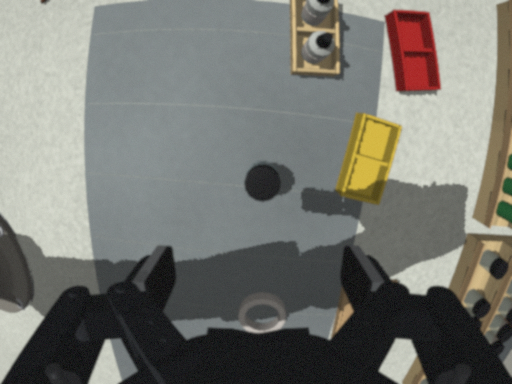

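Both droppers stand in their cells at (318,10) and (320,46). Pot A is at (263,182), which measures as (.4968,.1965).

Emit:
drive_effector(
  deltas=[
    [[0, 0.002, 0.04, -0.007, 0.005, 0], [0, 0.002, 0.085, -0.007, 0.005, 0], [0, 0.002, 0.13, -0.007, 0.005, 0], [0, 0.002, 0.17, -0.007, 0.005, 0], [0, 0.002, 0.185, -0.007, 0.005, 0]],
  ],
)

```text
clock: 11.05
tcp_pos: [0.4934, 0.1962, 0.0807]
orientation: [-2.109, -2.325, 0.009]
contact_force: [-1.2, 0.1, -0.3]
grip_width: 0.0853
gripper_force: 0.0
```

Emit:
drive_effector(
  deltas=[
    [[0, 0, 0, 0, 0, 0], [0, 0, 0, 0, 0, 0], [0, 0, 0, 0, 0, 0], [0, 0, 0, 0, 0, 0], [0, 0, 0, 0, 0, 0]],
  ],
  jaw=0.03,
  force=30,
)

```text
clock: 11.55
tcp_pos: [0.4966, 0.1962, 0.0867]
orientation: [2.113, 2.324, 0.006]
contact_force: [0.3, 0.0, 7.2]
grip_width: 0.0373
gripper_force: 30.2
```

Emit:
drive_effector(
  deltas=[
    [[0, 0, -0.03, 0, 0, 0], [0, 0, -0.075, 0, 0, 0], [0, 0, -0.1, 0, 0, 0], [0, 0, -0.1, 0, 0, 0]],
  ],
)

```text
clock: 11.95
tcp_pos: [0.4976, 0.1964, 0.1891]
orientation: [2.112, 2.323, 0.013]
contact_force: [0.8, 0.4, -2.3]
grip_width: 0.037
gripper_force: 30.6
```

```bash
python3 go.py .662 .026 .14 .08; python3 go.py .666 -.003 .14 .08
```

```text
11.95 shift [-0.1852  0.1476 -0.0046] turn [ 0.0074 -0.0041  0.0147] grasp pt [0.498  0.1967 0.1351] F [ 0.8  0.4 -2.3] q [-0.87  0.42  0.47  2.02 -0.28  0.75 -0.13]
11.95 shift [-0.2144  0.1488 -0.0047] turn [ 0.0074 -0.0041  0.0147] grasp pt [0.498  0.1967 0.1351] F [ 0.8  0.4 -2.3] q [-0.87  0.42  0.47  2.02 -0.28  0.75 -0.13]
```

Emit:
drive_effector(
  deltas=[
    [[-0.04, 0.024, 0, 0, 0, 0], [-0.08, 0.048, 0, 0, 0, 0], [-0.12, 0.073, 0, 0, 0, 0], [-0.16, 0.097, 0, 0, 0, 0], [-0.2, 0.121, 0, 0, 0, 0.015]],
  ],
  quiet=true,
)

```text
ok
```

Emit:
drive_effector(
  deltas=[
    [[-0.03, 0.018, 0, 0, 0, 0], [-0.043, 0.026, 0, 0.007, -0.004, 0], [-0.043, 0.026, 0, 0.007, -0.004, 0], [-0.043, 0.026, 0, 0.007, -0.004, 0]],
  ],
)

```text
clock: 12.85
tcp_pos: [0.6635, -0.0314, 0.1839]
orientation: [-2.127, -2.307, 0.013]
contact_force: [-0.1, 0.7, -0.4]
grip_width: 0.0376
gripper_force: 30.6
```

```bash
python3 - <<'E'
from h import *
W=snap("w8")
p=sel(W,.665,-.002,.085,.01,.024);hsv=None
print(len(p),p.min(0),p.max(0),cv2.minAreaRect((p[:,:2]*1000).astype(np.float32)))
p=sel(W,.667,-.032,.035,.095,.16,225,295);
for a in np.arange(.095,.155,.01):
    s=p[(p[:,2]>a)&(p[:,2]<a+.01)]
    if len(s): print(a.round(3),len(s),s.min(0).round(4),s.max(0).round(4))
E
python3 go.py .667 -.032 .14 .08
```

```text
2693 [ 0.62192273 -0.06260582  0.01000029] [0.71248312 0.06531512 0.01851457] ((667.0021362304688, 1.5038185119628906), (84.82117462158203, 123.88395690917969), 3.273841381072998)
0.095 208 [ 0.6441 -0.0311  0.0986] [ 0.6806 -0.0134  0.105 ]
0.105 421 [ 0.6448 -0.0281  0.105 ] [ 0.6812 -0.0132  0.115 ]
0.115 508 [ 0.6453 -0.0283  0.1151] [ 0.6813 -0.0128  0.125 ]
0.125 579 [ 0.6463 -0.0266  0.1251] [ 0.6802 -0.0131  0.135 ]
0.135 4289 [ 0.6473 -0.0513  0.135 ] [ 0.6805 -0.0132  0.1411]
12.9 shift [-0.0017  0.0035 -0.01  ] turn [-0.0085  0.0024  0.0021] grasp pt [ 0.6629 -0.0308  0.13  ] F [-0.3  0.2 -1.3] q [-0.37  0.63  0.47  1.7  -0.34  0.9   0.31]
```

View pics/w8.png

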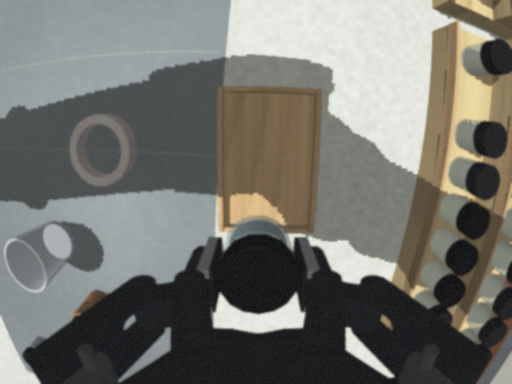

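Pot A (at (259,265)) hovers over the −y end of the tray, and the tray spans (217–321, 87–233). Measured size is 84.8 × 123.9 mm with centre (.667,.0015), which matches the given size.

Emit:
drive_effector(
  deltas=[
    [[0.003, 0.006, 0.03, -0.008, 0.002, 0], [0.003, 0.006, 0.06, -0.008, 0.002, 0], [0.003, 0.006, 0.076, -0.008, 0.002, 0], [0.003, 0.006, 0.086, -0.008, 0.002, 0], [0.003, 0.006, 0.091, -0.008, 0.002, 0]],
  ],
)

```text
clock: 13.4
tcp_pos: [0.669, -0.0291, 0.0931]
orientation: [2.129, 2.308, -0.002]
contact_force: [-0.0, 0.3, -0.0]
grip_width: 0.0372
gripper_force: 30.6
```

Emit:
drive_effector(
  deltas=[
    [[0, 0, 0.001, 0, 0, 0], [0, 0, 0.003, 0, 0, 0], [0, 0, 0.003, 0, 0, 0]],
  ],
)

```text
clock: 13.7
tcp_pos: [0.6701, -0.03, 0.0918]
orientation: [2.129, 2.306, 0.001]
contact_force: [0.5, 0.5, 0.6]
grip_width: 0.0372
gripper_force: 30.7
```

Emit:
drive_effector(
  deltas=[
    [[0, 0, 0, 0, 0, 0], [0, 0, 0, 0, 0, 0], [0, 0, 0, 0, 0, 0]],
  ],
  jaw=0.055,
)

```text
clock: 14.0
tcp_pos: [0.6694, -0.0298, 0.0908]
orientation: [2.129, 2.307, -0.001]
contact_force: [0.2, -1.1, -0.5]
grip_width: 0.0551
gripper_force: 0.0
```

Emit:
drive_effector(
  deltas=[
    [[0, 0, -0.03, 0, 0, 0], [0, 0, -0.07, 0, 0, 0], [0, 0, -0.11, 0, 0, 0], [0, 0, -0.14, 0, 0, 0], [0, 0, -0.16, 0, 0, 0]],
  ],
  jaw=0.085,
)

```text
clock: 14.5
tcp_pos: [0.6699, -0.0298, 0.2536]
orientation: [2.128, 2.305, 0.003]
contact_force: [0.7, -0.2, -0.2]
grip_width: 0.0848
gripper_force: 0.0
```

```bash
python3 go.py .4885 -.173 .22 .093;python3 go.py .355 -.294 .22 .093
```

```text
14.5 shift [-0.1284 -0.1921 -0.021 ] turn [ 0.0044  0.0021 -0.0133] grasp pt [ 0.6701 -0.0299  0.1996] F [ 0.7 -0.2 -0.2] q [-0.4   0.56  0.5   1.64 -0.3   1.02  0.28]
14.5 shift [-0.2383 -0.3348 -0.0214] turn [ 0.0044  0.0021 -0.0133] grasp pt [ 0.6701 -0.0299  0.1996] F [ 0.7 -0.2 -0.2] q [-0.4   0.56  0.5   1.64 -0.3   1.02  0.28]
```

Emit:
drive_effector(
  deltas=[
    [[-0.025, -0.038, -0.004, 0, 0, 0], [-0.05, -0.077, -0.008, 0, 0, 0], [-0.075, -0.115, -0.012, 0, 0, 0], [-0.102, -0.153, -0.016, 0, 0, 0], [-0.128, -0.192, -0.02, 0, 0, 0]],
  ],
  quiet=true,
)

```text
ok
```

Emit:
drive_effector(
  deltas=[
    [[0, 0, 0, 0, 0, -0.012], [0, 0, 0, 0, 0, -0.012], [0, 0, 0, 0, 0, -0.012]],
  ],
)

```text
clock: 15.3
tcp_pos: [0.4889, -0.1715, 0.2708]
orientation: [2.114, 2.321, 0.0]
contact_force: [0.4, -0.9, 0.3]
grip_width: 0.0852
gripper_force: 0.0
```

```bash
python3 go.py .4885 -.173 .22 .093; python3 - <<'E'
from h import *
W=snap("w9")
p=sel(W,.4885,-.173,.035,.01,.1)
for a in np.arange(.01,.09,.01):
    s=p[(p[:,2]>a)&(p[:,2]<a+.01)]
    if len(s): print(a.round(3),len(s),s.min(0).round(4),s.max(0).round(4))
E
```

```text
15.3 shift [-0.0014 -0.0005 -0.0032] turn [0.0018 0.0018 0.0002] grasp pt [ 0.489  -0.1716  0.2168] F [ 0.4 -0.9  0.3] q [-0.27  0.28  0.58  1.99 -0.19  0.92  0.51]
0.01 38 [ 0.4735 -0.1709  0.0102] [ 0.5011 -0.1576  0.0198]
0.02 42 [ 0.4747 -0.1659  0.02  ] [ 0.5008 -0.1575  0.0297]
0.03 47 [ 0.4735 -0.1712  0.0304] [ 0.5012 -0.1576  0.04  ]
0.04 185 [ 0.4738 -0.1866  0.04  ] [ 0.5027 -0.1577  0.05  ]
0.05 288 [ 0.476  -0.1809  0.05  ] [ 0.5005 -0.1603  0.0599]
0.06 34 [ 0.4752 -0.1812  0.0604] [ 0.4968 -0.167   0.0698]
0.07 153 [ 0.4746 -0.1803  0.0701] [ 0.4964 -0.1661  0.08  ]
0.08 53 [ 0.4847 -0.1812  0.0802] [ 0.4956 -0.1689  0.0837]
```

View pics/w9.png

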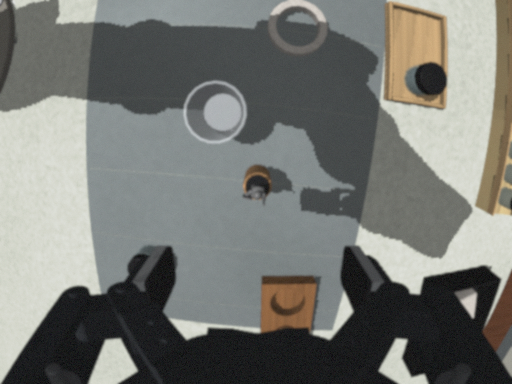

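The figurine is at (257,183), measured axis (.488,−.1725), clear of the cup at (215,112). Pot A is in the tray at (430,79).

Emit:
drive_effector(
  deltas=[
    [[-0.001, -0.001, 0.04, 0, 0, 0], [-0.001, -0.001, 0.085, 0, 0, 0], [-0.001, -0.001, 0.13, 0, 0, 0], [-0.001, -0.001, 0.165, 0, 0, 0], [-0.001, -0.001, 0.177, 0, 0, 0]],
  ],
)

```text
clock: 15.85
tcp_pos: [0.4862, -0.1722, 0.0901]
orientation: [-2.113, -2.321, 0.006]
contact_force: [0.4, 0.4, -0.1]
grip_width: 0.0852
gripper_force: 0.0
```

Emit:
drive_effector(
  deltas=[
    [[0, 0, 0, 0, 0, 0], [0, 0, 0, 0, 0, 0], [0, 0, 0, 0, 0, 0], [0, 0, 0, 0, 0, 0], [0, 0, 0, 0, 0, 0]],
  ],
  jaw=0.022,
  force=30,
)

```text
clock: 16.35
tcp_pos: [0.4883, -0.174, 0.0953]
orientation: [2.114, 2.318, 0.002]
contact_force: [-0.9, -0.4, 7.2]
grip_width: 0.0293
gripper_force: 29.1
```

Emit:
drive_effector(
  deltas=[
    [[0, 0, -0.03, 0, 0, 0], [0, 0, -0.075, 0, 0, 0], [0, 0, -0.11, 0, 0, 0], [0, 0, -0.11, 0, 0, 0]],
  ],
)

```text
clock: 16.75
tcp_pos: [0.4896, -0.1746, 0.2087]
orientation: [2.111, 2.314, 0.008]
contact_force: [0.8, -0.5, -1.5]
grip_width: 0.0287
gripper_force: 30.2
```

```bash
python3 go.py .542 -.332 .15 .093
```

```text
16.75 shift [-0.1615  0.0377  0.0057] turn [ 0.0104  0.0038 -0.0014] grasp pt [ 0.4902 -0.1748  0.1547] F [ 0.8 -0.5 -1.5] q [-0.23  0.38  0.56  2.05 -0.28  0.78  0.59]
```

Emit:
drive_effector(
  deltas=[
    [[-0.04, 0.009, 0, 0, 0, 0], [-0.08, 0.018, 0, 0, 0, 0], [-0.12, 0.028, 0, 0, 0, 0], [-0.161, 0.038, 0, 0, 0, 0], [-0.161, 0.038, 0, 0.01, 0.004, 0]],
  ],
  quiet=true,
)

```text
ok
```

Emit:
drive_effector(
  deltas=[
    [[0, 0, 0, 0, 0, 0], [0, 0, 0, 0, 0, 0], [0, 0, 0, 0, 0, 0]],
  ],
)

```text
clock: 17.55
tcp_pos: [0.5397, -0.3287, 0.2038]
orientation: [-2.109, -2.317, 0.007]
contact_force: [-0.2, 0.8, -1.2]
grip_width: 0.0288
gripper_force: 30.2
```

```bash
python3 go.py .542 -.332 .15 .093; python3 - <<'E'
from h import *
W=snap("w10")
X=pts(W);print("left/hole rim")
p=sel(W,.545,-.36,.07,.016,.028);print(len(p),p.min(0),p.max(0),cv2.minAreaRect((p[:,:2]*1000).astype(np.float32)))
f=sel(W,.543,-.332,.03,.0,.012);print("hole floor",len(f),f.min(0),f.max(0))
p=sel(W,.542,-.332,.03,.1,.2,230,290);
for a in np.arange(.1,.2,.01):
    s=p[(p[:,2]>a)&(p[:,2]<a+.01)]
    if len(s): print(a.round(3),len(s),s.min(0).round(4),s.max(0).round(4))
E
```

```text
17.55 shift [-0.0035  0.002  -0.0003] turn [-0.0092 -0.0033  0.0007] grasp pt [ 0.5392 -0.3286  0.1498] F [-0.2  0.8 -1.2] q [ 0.06  0.57  0.54  1.77 -0.35  0.91  0.85]
left/hole rim
2889 [ 0.5060511  -0.37870917  0.01608462] [ 0.58165397 -0.29975114  0.02415567] ((544.0650634765625, -339.0089416503906), (70.75145721435547, 74.71684265136719), 4.735480308532715)
hole floor 1606 [ 0.5203681  -0.35219004  0.00060665] [ 0.56623868 -0.30208687  0.0119252 ]
0.1 2 [ 0.5497 -0.3189  0.1095] [ 0.5504 -0.3182  0.1098]
0.11 248 [ 0.5235 -0.3271  0.1102] [ 0.5514 -0.3118  0.12  ]
0.12 328 [ 0.5236 -0.3274  0.12  ] [ 0.5516 -0.312   0.1299]
0.13 427 [ 0.5239 -0.3261  0.13  ] [ 0.5538 -0.3119  0.14  ]
0.14 511 [ 0.5248 -0.336   0.14  ] [ 0.5543 -0.312   0.15  ]
0.15 2052 [ 0.5253 -0.3391  0.1501] [ 0.5547 -0.312   0.16  ]
0.16 585 [ 0.5271 -0.3369  0.16  ] [ 0.5544 -0.3148  0.1699]
0.17 409 [ 0.5279 -0.3361  0.1701] [ 0.5475 -0.3212  0.18  ]
0.18 877 [ 0.5287 -0.3362  0.18  ] [ 0.5466 -0.3204  0.19  ]
0.19 151 [ 0.5362 -0.3301  0.19  ] [ 0.5424 -0.3241  0.1922]
```

View pics/w10.png

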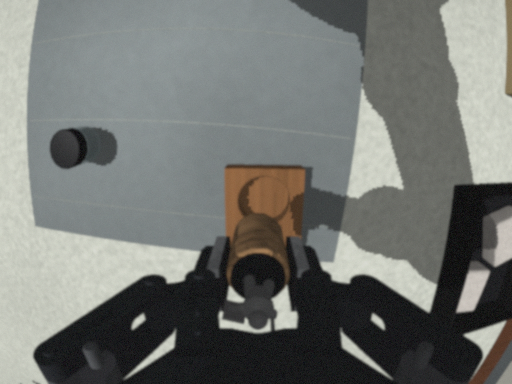

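The figurine (at (258,250)) hovers over the block, and the free hole is visible at (266,198). Hole centre is (.5435,−.3317) and the figurine axis is (.5385,−.327), so I'll shift about 5 mm and lower.

Emit:
drive_effector(
  deltas=[
    [[-0.005, 0.005, 0.03, -0.009, -0.003, 0], [-0.005, 0.005, 0.06, -0.009, -0.003, 0], [-0.005, 0.005, 0.08, -0.009, -0.003, 0], [-0.005, 0.005, 0.095, -0.009, -0.003, 0], [-0.005, 0.005, 0.1, -0.009, -0.003, 0]],
  ],
)

```text
clock: 18.1
tcp_pos: [0.5438, -0.3337, 0.1026]
orientation: [-2.115, -2.321, 0.002]
contact_force: [1.0, 0.1, -0.4]
grip_width: 0.0288
gripper_force: 30.2
```

Emit:
drive_effector(
  deltas=[
    [[0, 0, 0.002, 0, 0, 0], [0, 0, 0.003, 0, 0, 0], [0, 0, 0.004, 0, 0, 0], [0, 0, 0.004, 0, 0, 0]],
  ],
)

```text
clock: 18.5
tcp_pos: [0.5446, -0.335, 0.1007]
orientation: [2.116, 2.32, -0.0]
contact_force: [-0.9, -0.6, -0.3]
grip_width: 0.029
gripper_force: 30.2
```

Emit:
drive_effector(
  deltas=[
    [[0, 0, 0.001, 0, 0, 0], [0, 0, 0.001, 0, 0, 0]],
  ],
)

```text
clock: 18.7
tcp_pos: [0.5447, -0.3351, 0.1004]
orientation: [2.116, 2.32, 0.0]
contact_force: [-2.0, 1.8, 6.3]
grip_width: 0.029
gripper_force: 31.1
```

Emit:
drive_effector(
  deltas=[
    [[0, 0, 0, 0, 0, 0], [0, 0, 0, 0, 0, 0], [0, 0, 0, 0, 0, 0]],
  ],
  jaw=0.05,
)

```text
clock: 19.0
tcp_pos: [0.5443, -0.3348, 0.099]
orientation: [2.116, 2.321, -0.001]
contact_force: [-0.6, 0.8, -0.8]
grip_width: 0.0498
gripper_force: 0.0
```

Emit:
drive_effector(
  deltas=[
    [[0, 0, -0.03, 0, 0, 0], [0, 0, -0.07, 0, 0, 0], [0, 0, -0.11, 0, 0, 0], [0, 0, -0.15, 0, 0, 0], [0, 0, -0.15, 0, 0, 0]],
  ],
  jaw=0.085,
)

```text
clock: 19.5
tcp_pos: [0.5463, -0.3368, 0.2549]
orientation: [2.111, 2.313, 0.003]
contact_force: [-0.1, -0.2, 0.1]
grip_width: 0.0847
gripper_force: 0.0
```

```bash
python3 - <<'E'
from h import *
W=snap("w11")
for n,x,y,zs in [("fig",.5435,-.3317,[(.026,.05),(.06,.095)]),("potB",.355,-.294,[(.01,.034),(.034,.06)])]:
  for a,b in zs:
    s=sel(W,x,y,.03,a,b);print(n,len(s),s.min(0).round(4),s.max(0).round(4))
E
python3 go.py .355 -.294 .22 .093
```

```text
fig 124 [ 0.5293 -0.3333  0.0262] [ 0.5571 -0.3185  0.05  ]
fig 304 [ 0.5305 -0.3425  0.0609] [ 0.5525 -0.3277  0.0891]
potB 313 [ 0.3559 -0.3131  0.0102] [ 0.3748 -0.2753  0.034 ]
potB 859 [ 0.3369 -0.3131  0.034 ] [ 0.3748 -0.2755  0.0444]
19.55 shift [ 0.0589 -0.1856 -0.0232] turn [ 0.0051  0.0039 -0.0012] grasp pt [ 0.5457 -0.3359  0.198 ] F [-0.   0.7 -0.8] q [ 0.05  0.52  0.57  1.73 -0.33  0.98  0.83]
```

Emit:
drive_effector(
  deltas=[
    [[0.014, -0.045, -0.006, 0, 0, 0], [0.029, -0.09, -0.012, 0, 0, 0], [0.044, -0.138, -0.018, 0, 0, 0], [0.059, -0.185, -0.02, 0.005, 0.004, 0], [0.059, -0.185, -0.02, 0.005, 0.004, 0]],
  ],
  quiet=true,
)

```text
ok
```

Emit:
drive_effector(
  deltas=[
    [[0, 0, 0, 0, 0, 0], [0, 0, 0, 0, 0, 0], [0, 0, 0, 0, 0, 0]],
  ],
)

```text
clock: 20.35
tcp_pos: [0.3559, -0.293, 0.2687]
orientation: [-2.112, -2.319, 0.004]
contact_force: [0.2, -0.0, -0.4]
grip_width: 0.0848
gripper_force: 0.0
```

```bash
python3 go.py .356 -.2943 .031 .093
```

```text
20.35 shift [-0.0017  0.001   0.1837] turn [-0.0055 -0.0022  0.0002] grasp pt [ 0.3556 -0.2929  0.2147] F [ 0.2 -0.  -0.4] q [-0.03  0.19  0.66  2.12 -0.14  0.89  0.81]
```

Emit:
drive_effector(
  deltas=[
    [[-0.002, 0.001, 0.04, -0.005, -0.002, 0], [-0.002, 0.001, 0.085, -0.005, -0.002, 0], [-0.002, 0.001, 0.13, -0.005, -0.002, 0], [-0.002, 0.001, 0.17, -0.005, -0.002, 0], [-0.002, 0.001, 0.184, -0.005, -0.002, 0]],
  ],
)

```text
clock: 20.85
tcp_pos: [0.3539, -0.2933, 0.0808]
orientation: [-2.111, -2.317, 0.002]
contact_force: [-0.6, -0.4, 0.6]
grip_width: 0.0851
gripper_force: 0.0
```

Emit:
drive_effector(
  deltas=[
    [[0, 0, 0, 0, 0, 0], [0, 0, 0, 0, 0, 0], [0, 0, 0, 0, 0, 0], [0, 0, 0, 0, 0, 0], [0, 0, 0, 0, 0, 0]],
  ],
  jaw=0.03,
  force=30,
)

```text
clock: 21.35
tcp_pos: [0.3557, -0.2948, 0.086]
orientation: [2.115, 2.32, 0.002]
contact_force: [0.6, -0.3, 5.7]
grip_width: 0.0369
gripper_force: 30.5
```

Emit:
drive_effector(
  deltas=[
    [[0, 0, -0.03, 0, 0, 0], [0, 0, -0.075, 0, 0, 0], [0, 0, -0.115, 0, 0, 0], [0, 0, -0.115, 0, 0, 0]],
  ],
)

```text
clock: 21.75
tcp_pos: [0.3568, -0.296, 0.2045]
orientation: [2.112, 2.315, 0.006]
contact_force: [1.1, -0.9, -1.3]
grip_width: 0.0372
gripper_force: 30.5
```

```bash
python3 go.py .6653 .0314 .145 .06
```

```text
21.75 shift [0.2979 0.3371 0.0074] turn [0.0082 0.0029 0.0316] grasp pt [ 0.3573 -0.2962  0.1505] F [ 1.1 -0.9 -1.3] q [ 0.02  0.31  0.65  2.18 -0.28  0.73  0.94]
```

Emit:
drive_effector(
  deltas=[
    [[0.03, 0.034, 0, 0, 0, 0], [0.06, 0.068, 0, 0, 0, 0], [0.09, 0.102, 0, 0, 0, 0], [0.12, 0.136, 0, 0, 0, 0], [0.15, 0.17, 0, 0, 0, 0.03]],
  ],
  quiet=true,
)

```text
ok
```

Emit:
drive_effector(
  deltas=[
    [[0.03, 0.034, 0, 0, 0, 0], [0.06, 0.068, 0, 0, 0, 0], [0.09, 0.102, 0, 0, 0, 0], [0.12, 0.136, 0, 0, 0, 0], [0.14, 0.162, 0, 0, 0, 0]],
  ],
)

```text
clock: 22.75
tcp_pos: [0.6646, 0.0242, 0.1996]
orientation: [-2.146, -2.292, -0.003]
contact_force: [-0.5, -0.8, -0.1]
grip_width: 0.0376
gripper_force: 30.5
```

Emit:
drive_effector(
  deltas=[
    [[0, 0, 0, 0, 0, 0], [0, 0, 0, 0, 0, 0]],
  ],
)

```text
clock: 22.95
tcp_pos: [0.663, 0.021, 0.1994]
orientation: [-2.149, -2.29, 0.001]
contact_force: [-0.5, -0.9, -1.1]
grip_width: 0.0373
gripper_force: 30.5
```

```bash
python3 go.py .6653 .0314 .145 .06
```

```text
22.95 shift [0.0102 0.0029 0.0004] turn [-0.0013 -0.0008  0.0036] grasp pt [0.663  0.0211 0.1454] F [-0.5 -0.9 -1.1] q [-0.5   0.62  0.54  1.7  -0.38  0.93  0.26]
```

Emit:
drive_effector(
  deltas=[
    [[0.01, 0.003, 0.02, 0, 0, 0], [0.01, 0.003, 0.05, 0, 0, 0], [0.01, 0.003, 0.06, 0, 0, 0], [0.01, 0.003, 0.06, 0, 0, 0]],
  ],
)

```text
clock: 23.35
tcp_pos: [0.6639, 0.0291, 0.1387]
orientation: [-2.151, -2.285, 0.004]
contact_force: [0.5, -0.6, -1.0]
grip_width: 0.0371
gripper_force: 30.5
```

```bash
python3 - <<'E'
from h import *
W=snap("w12")
s=sel(W,.665,.031,.035,.055,.085,225,295);print(len(s),s.min(0).round(4),s.max(0).round(4))
E
```

```text
1363 [0.6455 0.0339 0.0551] [0.6819 0.0492 0.085 ]
```

Emit:
drive_effector(
  deltas=[
    [[0.002, 0.002, 0.02, 0, 0, 0], [0.002, 0.002, 0.035, 0, 0, 0], [0.002, 0.002, 0.042, 0, 0, 0], [0.002, 0.002, 0.045, 0, 0, 0], [0.002, 0.002, 0.047, 0, 0, 0]],
  ],
)

```text
clock: 23.9
tcp_pos: [0.6676, 0.0325, 0.093]
orientation: [-2.151, -2.288, -0.001]
contact_force: [-0.2, 0.2, -0.3]
grip_width: 0.037
gripper_force: 30.5
```

Emit:
drive_effector(
  deltas=[
    [[0, 0, 0.001, 0, 0, 0], [0, 0, 0.002, 0, 0, 0]],
  ],
)

```text
clock: 24.1
tcp_pos: [0.6679, 0.0326, 0.0916]
orientation: [-2.151, -2.289, -0.002]
contact_force: [0.6, -0.5, 0.3]
grip_width: 0.0376
gripper_force: 30.5
```

Emit:
drive_effector(
  deltas=[
    [[0, 0, 0, 0, 0, 0], [0, 0, 0, 0, 0, 0], [0, 0, 0, 0, 0, 0]],
  ],
  jaw=0.055,
)

```text
clock: 24.4
tcp_pos: [0.6677, 0.0327, 0.0915]
orientation: [-2.151, -2.289, -0.002]
contact_force: [0.1, 0.4, 0.4]
grip_width: 0.0548
gripper_force: 0.0
```

Emit:
drive_effector(
  deltas=[
    [[0, 0, -0.03, 0, 0, 0], [0, 0, -0.07, 0, 0, 0], [0, 0, -0.11, 0, 0, 0], [0, 0, -0.15, 0, 0, 0], [0, 0, -0.2, 0, 0, 0]],
  ],
  jaw=0.085,
)

```text
clock: 24.9
tcp_pos: [0.6667, 0.0326, 0.2919]
orientation: [-2.15, -2.287, 0.002]
contact_force: [1.4, -0.3, 0.3]
grip_width: 0.0846
gripper_force: 0.0
```

Emit:
drive_effector(
  deltas=[
    [[-0.04, 0, 0, 0, 0, 0], [-0.08, 0, 0, 0, 0, 0], [-0.08, 0, 0, 0, 0, 0]],
  ],
)

```text
clock: 25.2
tcp_pos: [0.6718, -0.0555, 0.2927]
orientation: [2.16, 2.277, -0.002]
contact_force: [-1.4, -1.5, 0.9]
grip_width: 0.0854
gripper_force: 0.0
```

```bash
python3 - <<'E'
from h import *
W=snap("w13")
R=np.array([[np.cos(.057),-np.sin(.057)],[np.sin(.057),np.cos(.057)]])
for y,x in [(-.029,.669),(.031,.665)]:
    s=sel(W,x,y,.03,.04,.07);m=((s.min(0)+s.max(0))/2);print("pot",len(s),m.round(4),np.ptp(s,axis=0).round(4),s[:,2].max(),"tray frame",(R.T@(m[:2]-[.667,.0015])).round(4))
from bench import grab_frame
im,d=grab_frame("top");cv2.imwrite("pics/topend.png",cv2.resize(im[100:290,80:430],None,fx=2.28,fy=2.28,interpolation=cv2.INTER_CUBIC))
E
```

```text
pot 942 [ 0.6698 -0.0306  0.0451] [0.0368 0.0365 0.0095] 0.049797678778746655 tray frame [ 0.0009 -0.0322]
pot 985 [0.6678 0.0329 0.0469] [0.0373 0.0375 0.0054] 0.049629758985224676 tray frame [0.0026 0.0313]
```

View pics/topend.png

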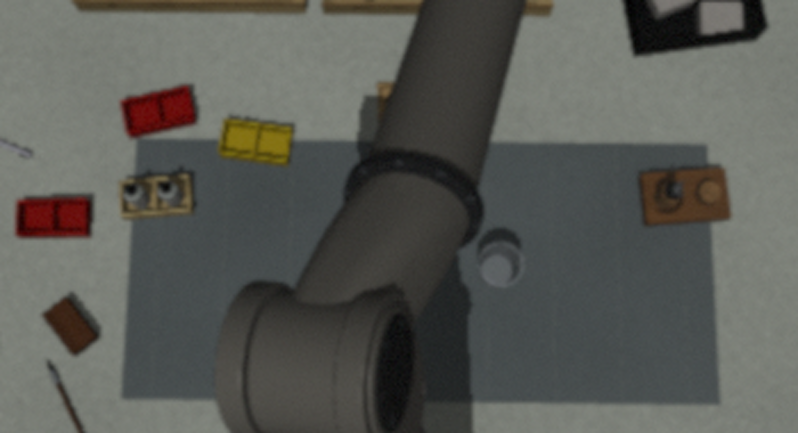

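View pics/w13.png

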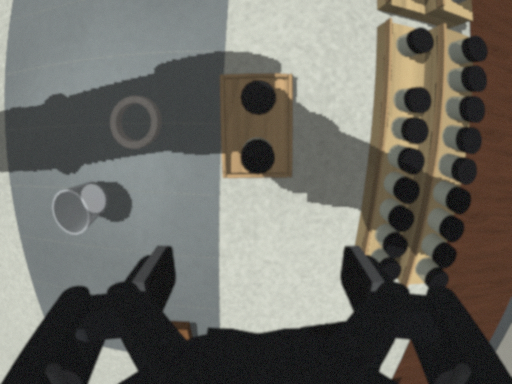

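Both pots stand side by side in the tray at (258,98) and (258,157). Both droppers are in the caddy and the figurine is in the hole, and the cup and tape have not moved. Handing in.

Emit:
drive_effector(
  deltas=[
    [[0, 0, 0, 0, 0, 0], [0, 0, 0, 0, 0, 0], [0, 0, 0, 0, 0, 0]],
  ],
  lines="1,3",
)

```text
clock: 25.6
tcp_pos: [0.6726, -0.046, 0.2909]
orientation: [-2.148, -2.29, -0.001]
```

```bash
python3 -c "
from bench import r
print(r.hand_in())"
```

```text
the job is handed in; nothing more can be done
None
```

I handed the job in at about 26 s: both droppers are in the caddy cells, both pots are on the tray floor, and the figurine is in the free hole. All five looked upright in the last pictures, the cup and tape were left alone, and the hand-in returned no verdict.

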